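Hold the bench clamp down on a board

TASK

A wooden offcut has been left lying on the board, in the way of the bench clamp's foot: put it into the scrap tray first. Then flip the clamp's safety catch fully over, take the handle of the spring-return lever and pull it towards the front of the clamp as far as it goes, so that the foot presses on the board, and finish while still holding it there with the gripper, because it springs back when let go. Do not force the lever against the closed catch, leave the board in its place, and do not disturb the glue bottle, sanding block or wrench.

Things in the scene. Friction and masses are not known exactly. Their poses are not given: they have to be found in the camera images.
- clamp: Fixed hold-down clamp. Origin on the table under the lever pivot, -x to the clamp's front (robot side). Bed 120 mm wide, 14 thick, x -255 to +70. Two green cheeks (x +-30, y +-28, top z 112 mm) carry the lever pivot, a y axis at x 0, z 95. A green post (top z 145) at x 2, y -50 carries the catch. The lever's stem, 16 x 18 mm, and its foot arm (at rest up to x -90, z 185) move in the plane y = 0.
- hold_lever (a joint): Lever angle, rad: 0 = rest (stem leans 0.4 from vertical, away from the front); grows as the handle is pulled to the clamp's front; 0.8 = end stop (leans 0.4 to the front). A spring returns it (0.3 N m at rest, 1 N m at the stop). The foot meets the bare board at 0.68. Holding it at the stop takes about 14 N at the handle. With the catch closed the stem hits it within 0.15 rad.
- handle: Black round grip of the lever, 22 mm thick, turning freely on its spindle, along its y, parallel to the pivot and 130 mm from it. Origin: bar axis at clamp y +60, where to grip; the bar runs from y -69 (stem at -60) to +45 of the origin. At rest at clamp x +51, z 215 mm; at the stop x -51, z 215, by an arc about the pivot (top z 225). Free beneath to the bed.
- catch (a joint): Safety catch angle, rad: 0 = closed (its bar lies level across the front of the lever stem and blocks it), 1.5 = fully flipped (bar upright, clear of the stem). Friction of about 0.05 N m keeps it where it is put. It turns about a line along the clamp's x through clamp x 2, y -50, z 150 mm.
- catch_tab (a point): Middle of the top end of the catch's tab: a steel plate 8 mm thick (clamp y), 22 wide (clamp x), standing 58 mm up from the hinge line when closed. The catch's bar, 10 x 10 mm, makes an L with it, 74 mm towards clamp +y. Pushing the tab to the clamp's -y side flips the catch: the tab swings down on that side till nearly level and the bar rises. Axes: the clamp's when closed.
- foot: Sprung rubber-soled foot at the end of the lever's foot arm, sole 30 mm across. Origin: on the arm's end, 48 mm above the sole; the sole gives up to 16 mm along its z, 0.7 N/mm. At rest its lowest edge is at about clamp x -105, z 127 mm; it comes down on the board at clamp x -100, y 0.
- board: Light wooden board lying on the clamp bed, 200 x 80 x 40 mm (x, y, z), 0.4 kg. Origin: centre of its underside, z = 14 mm.
- offcut: Darker wooden offcut lying on the board, 150 x 42 x 30 mm (x, y, z), about 0.12 kg, one end under the raised foot and the rest free towards the clamp's front. Origin: centre of its underside, z = 54 mm at the start.
- scrap_tray: Fixed black open tray on the table, 220 x 170 x 45 mm outside, walls and floor 5 mm. Stands to the left or to the right of the clamp. Origin: centre of its underside.
- glue: Glue bottle, 66 mm in diameter, 170 mm tall, standing on the other side from the tray. Bystander. Origin: centre of its underside.
- sanding_block: Cork sanding block 110 x 65 x 26 mm on the table. Bystander. Origin: centre of its underside.
- wrench: Steel wrench 170 mm long lying along its x axis on the table. Bystander.
Not all that is in view belongs to the job. Several things have the shape of the board; the one meant has the colours described above. There is more than one size of the offcut; the one meant has the size given above.

How it is judged:
By the outcome, as a careful person would: the job done as asked, in the order asked, and still so for the second after the job is handed in, while the arm keeps its last pose, push and grip.
It also fails if it takes over 72 s, if anything falls off the work surface, if the arm or the gripper's body presses on something with over 40 N, if the wrist force passes 120 N, or if a joint passes its speed limit or range.

ROBOT

A 7-joint arm with a two-finger parallel gripper is mounted at the origin on the work surface. World frame = base frame: x ahead of the robot, y to its left, z up, the work surface at z = 0. Lengths are in mm, angles in rad, forces in N, time in s.
With the tool pointing down it reaches from about 400 to 875 mm from the base axis. Payload 4.4 kg.
Tool frame: the origin (TCP) lies at the very end of the fingers, on their centre line; the grasp point (between the pads) lies ctrl.grip_point_offset behind it (ctrl.grip_point_offset is the distance from the TCP to the grasp point, in mm); z points along the fingers, y is the line along which they close (so a half turn about z gives the same grasp; the last joint's range is limited). The gripper opens to 85 mm and grips with 20 to 120 N. Pads are 22 mm wide; open, the fingers measure 114 mm over their backs; the gripper's body (76 mm by 85 mm) begins 54 mm behind the grasp point. The pads swing forward as they close: fully open they stand 13 mm farther back than shut.
Start: joints at [-1.391, 0.628, 0.038, 1.517, -0.027, 0.996, -0.02], TCP at [158.141, 630.483, 231.313] pointing down, gripper open.
Joint ranges: [-3.06, 3.06], [-0.37, 2.12], [-1.25, 1.32], [0.18, 2.47], [-1.1, 4.24], [0.23, 1.98], [-2.94, 2.94]. Speed limits (rad/s): [2.57, 2.57, 3.14, 3.14, 3.14, 3.14, 3.14].

INTERFACE

Orientations are given as [roll, pitch, yaw] about the fixed x, y, z axes, in that order (R = Rz(yaw) Ry(pitch) Rx(roll)).
In Python, from cell import read_state, cams, ctrl, models gives the robot as it stands. The module is installed in compiled form; this text tells all that it offers.
- The arm moves only by the tool run_rows, called after ">>>" as name(argument=value, ...) on one line, values as JSON. Schema: {"type":"object","properties":{"offsets":{"type":"array","items":{"type":"array","items":{"type":"number"},"minItems":7,"maxItems":7},"minItems":1,"maxItems":12},"only":{"type":"string"},"quiet":{"type":"boolean"},"lines":{"type":"string"}},"required":["offsets"],"additionalProperties":false}. offsets is a list of rows, 1 to 12 of them, each of 7 numbers: dx, dy, dz in mm, then a rotation vector rx, ry, rz in rad, then the finger opening in mm; each row shifts and turns the commanded pose from where the row before left it, along the tool's axes as they then stand; what a row does not reach is not made up. A row lasts 1/10 s, in which the tool goes at most 50 mm and 0.15 rad, less where a joint would pass 70% of its speed; a pose out of reach is approached as far as the arm can. The fingers move at their own pace and stop on an object; the grip force is fixed at half the most. Time passes only in rows, so rows that do not move let the fingers close. The tool returns the time, the measured TCP pose, the force, the opening and the grip force at its end. only (a regular expression) keeps the lines of the reply that match it, lines (a string "A,B") keeps lines A to B, and quiet returns only ok. Input that does not fit is refused with a message, and nothing moves.
- read_state(): the state, without advancing time (a new reading comes with each control period).
- cams.get_image(name): name is "side" or "top"; returns (picture, depth): 420x560x3 uint8, blue, green, red; 420x560 float32, mm along the optical axis (not along the pixel's ray), 0 where there is no reading.
- cams.calibration(name): a dict with "fx", "fy", "cx", "cy" (pixels), "k1" (the pictures are not rectified: a ray, as slopes to the right and down, at radius r is drawn at 1 + k1 r^2 times it, then the intrinsics apply), "rvec" (rotation vector, rad) and "tvec" (3), from world to camera coordinates, as OpenCV has them. Camera axes: x right, y down, z forward; pixel columns grow to the right and rows downward; lengths in mm; the calibration is good to about 2 mm. A picture is of the moment at which its call begins. calibration takes no time and is no camera call.
- ctrl.finish_job(): hands the job in; it is judged then, once.
Trained networks look in the newest picture that a camera, given by its name, has taken for a name from the list of things; names that differ only in an ending like _2 or _b are one class to them, and where a whole thing is asked for, a point or a joint stands for the part that bears it (a point fixed in the world has none). Each returns a list of dicts, best first, with "confidence" (0 to 1); they miss things now and then, are a little off and sometimes report something else, mostly with a low value. They report only what shows in the picture. A call takes as long as a camera call. They do not tell look-alikes from the thing itself.
- models.search_frame(thing, camera): "extent" ([left, top, right, bottom] in pixels, round what is visible of it).
- models.mark_of(thing, camera): "position" ([column, row] in pixels: a listed point, or the origin of a listed thing).
The state is a dict: "clock": time; "qpos": joint angles; "qd": joint speeds; "tau": joint torques, N m; "eef_pos": TCP position; "tool_rot": TCP orientation; "force": force on the tool from outside, world axes, zero at the start; "torque": the same for the moment, N m; "width": finger opening in mm; "gripper_force": force on a finger pad.
Only numpy, scipy, OpenCV 4.12 (cv2) and the standard library are available. Lean on these libraries where they do the work, as an engineer would, in place of code of your own. Each camera call takes 0.05 s, during which the arm holds its last target. There are 200 camera calls.

## Working session

There is one attempt and no reset: what is moved stays moved. The work goes in short steps, Python scripts to look and compute and a tool call to move; the robot and the scene stay as the last step left them, time stands still between calls to the robot, and variables do not carry over. Pictures are saved under pics/ and viewed, at most 13 in all, crops included, and the job is handed in when it is done.

```bash
mkdir -p pics
```

Create h.py:
```python
import numpy as np, cv2
from cell import read_state, cams, ctrl, models
from scipy.spatial.transform import Rotation as R
def cal(n):
    c=cams.calibration(n); Rm=cv2.Rodrigues(np.array(c["rvec"],float))[0]; return c,Rm,np.array(c["tvec"],float).ravel()
def K(c): return np.array([[c["fx"],0,c["cx"]],[0,c["fy"],c["cy"]],[0,0,1.]]),np.array([c["k1"],0,0,0,0.])
def ray(n,px):
    c,Rm,t=cal(n);k,d=K(c);u=cv2.undistortPoints(np.array([[px]],float),k,d)[0,0]
    return -Rm.T@t, Rm.T@np.array([u[0],u[1],1.])
def at_z(n,px,z):
    o,d=ray(n,px); return o+d*(z-o[2])/d[2]
def proj(n,P):
    c,Rm,t=cal(n);k,d=K(c);return cv2.projectPoints(np.array(P,float).reshape(-1,1,3),Rm,t,k,d)[0][:,0]
def tri(n1,p1,n2,p2):
    o1,d1=ray(n1,p1);o2,d2=ray(n2,p2);s=np.linalg.lstsq(np.c_[d1,-d2],o2-o1,rcond=None)[0]
    a,b=o1+d1*s[0],o2+d2*s[1];return (a+b)/2,np.linalg.norm(a-b)
def cloud(n,depth):
    c,Rm,t=cal(n);k,d=K(c);h,w=depth.shape;g=np.stack(np.meshgrid(np.arange(w),np.arange(h)),-1).reshape(-1,1,2).astype(float)
    u=cv2.undistortPoints(g,k,d)[:,0];z=depth.reshape(-1,1)
    P=(np.c_[u*z,z]-t)@Rm; P[z[:,0]<=0]=np.nan; return P.reshape(h,w,3)
```

Run:
```python
from h import *
s=read_state();print(s["eef_pos"],s["tool_rot"],s["width"],ctrl.grip_point_offset)
ims=[]
for n in("side","top"):
    im,d=cams.get_image(n);np.savez(f"pics/{n}0.npz",im=im,d=d);cv2.imwrite(f"pics/{n}0.png",im);print(n,-cal(n)[1].T@cal(n)[2])
    for t in["clamp","handle","catch_tab","foot","board","offcut","scrap_tray","glue","sanding_block","wrench"]:
        r=[([int(v) for v in q["position"]],round(q["confidence"],2)) for q in models.mark_of(t,n)]
        r2=[([int(v) for v in q["extent"]],round(q["confidence"],2)) for q in models.search_frame(t,n)] if t in("offcut","board") else ""
        print(t,r,r2)
```

```text
[157.97608684 629.89033106 230.41422184] [-3.13975462e+00  4.65326266e-05  2.89584049e+00] 85.59483168647483 18.700000000000003
side [478.3367596  829.76814229 845.16872521]
clamp [([226, 246], 0.55)] 
handle [([190, 198], 0.86), ([224, 248], 0.37)] 
catch_tab [([222, 173], 0.54)] 
foot [([246, 204], 0.57), ([289, 169], 0.28)] 
board [([349, 196], 0.89), ([276, 252], 0.76)] [([235, 230, 316, 268], 0.65), ([323, 168, 389, 216], 0.59)]
offcut [([258, 211], 0.8), ([287, 243], 0.6)] [([254, 228, 314, 249], 0.97), ([244, 193, 268, 222], 0.71), ([193, 174, 245, 181], 0.64), ([155, 336, 206, 374], 0.29)]
scrap_tray [([303, 364], 0.86), ([287, 244], 0.62)] 
glue [([290, 171], 0.79)] 
sanding_block [([182, 356], 0.87)] 
wrench [([219, 177], 0.7)] 
top [ 302.25650545   -9.74312706 1282.86127397]
clamp [([281, 172], 0.89)] 
handle [([261, 125], 0.88)] 
catch_tab [([299, 155], 0.54)] 
foot [([279, 186], 0.51)] 
board [([362, 300], 0.84), ([271, 219], 0.6), ([273, 223], 0.26)] [([250, 179, 296, 251], 0.67), ([331, 262, 402, 338], 0.62)]
offcut [([274, 224], 0.8), ([334, 198], 0.71)] [([314, 184, 356, 207], 0.93), ([266, 197, 282, 252], 0.8)]
scrap_tray [([170, 244], 0.55)] 
glue [([401, 225], 0.69)] 
sanding_block [([169, 155], 0.97)] 
wrench [([386, 156], 0.78)]
```

View pics/top0.png

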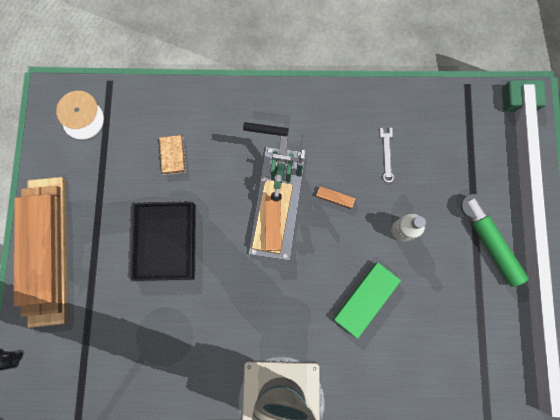

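View pics/side0.png

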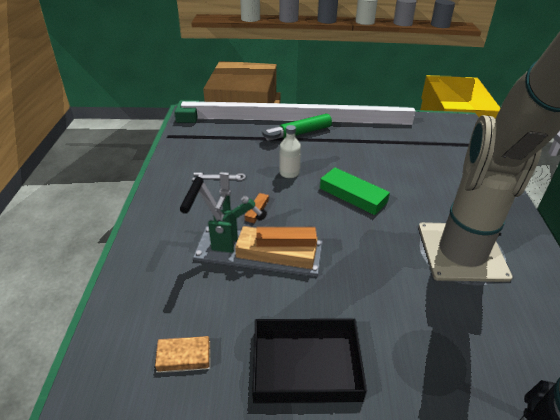

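The top view shows the clamp with its bed at (275,205) and the board on it. The dark offcut lies on the board at (272,222), the tray is at (163,241) and the glue bottle at (408,228).

Offcut candidates are the long piece on the board at (272,222) and the short piece on the table at (335,197). I choose the one on the board. Board look-alikes are the green block at (366,300) and the stack at (40,250). I choose the pale board on the clamp.

Run:
```python
from h import *
Z={n:np.load(f"pics/{n}0.npz") for n in("side","top")}
def rect(P):
    r=cv2.minAreaRect(P[:,:2].astype(np.float32)); return [np.round(v,2) for v in r]
for n in Z:
    im,d=Z[n]["im"],Z[n]["d"];P=cloud(n,d)
    hsv=cv2.cvtColor(im,cv2.COLOR_BGR2HSV)
    box={"top":(225,100,310,262),"side":(185,165,330,280)}[n]
    m=np.zeros(d.shape,bool);m[box[1]:box[3],box[0]:box[2]]=1
    h=hsv.astype(int);wood=m&(h[...,0]<25)&(h[...,1]>90)&(h[...,2]>80)&np.isfinite(P[...,2])
    for nm,lo,hi in(("offcut top",76,96),("board top",46,62)):
        q=P[wood&(P[...,2]>lo)&(P[...,2]<hi)];print(n,nm,len(q),np.median(q,0).round(1),rect(q))
    print(n,"zhist",np.histogram(P[wood][:,2],bins=range(-10,130,10)))
    q=P[m&(P[...,2]>4)&(P[...,2]<24)&(h[...,1]<60)];print(n,"bed",len(q),rect(q))
    q=P[m&(P[...,2]>180)];print(n,">180",len(q),q.mean(0),rect(q))
im=Z["top"]["im"];P=cloud("top",Z["top"]["d"])
q=P[190:290,120:205].reshape(-1,3);q=q[(q[:,2]>30)&(q[:,2]<60)];print("tray rim",rect(q),np.median(q[:,2]))
for t,a,b in(("handle",(261,125),(190,198)),("catch_tab",(299,155),(222,173)),("foot",(279,186),(246,204)),("clamp",(281,172),(226,246)),("offcut",(274,224),(287,243))):
    print(t,tri("top",a,"side",b))
a=cv2.resize(im[100:262,220:320],None,fx=3.6,fy=3.6,interpolation=2);b=cv2.resize(Z["side"]["im"][160:285,175:330],None,fx=2.6,fy=2.6,interpolation=2)
c=np.zeros((590,780,3),np.uint8);c[:a.shape[0],:a.shape[1]]=a;c[:b.shape[0],370:370+b.shape[1]]=b;cv2.imwrite("pics/crop0.png",c)
```

```text
side offcut top 738 [476.9  34.5  81.9] [array([480.72,  34.19]), array([149.73,  47.86]), np.float64(0.06)]
side board top 1115 [512.7  55.3  52. ] [array([503.81,  36.01]), array([ 84.1 , 199.81]), np.float64(80.34)]
side zhist (array([ 65,  23, 224, 300, 215, 292, 929, 163, 215, 626,   0,   0,   0]), array([-10,   0,  10,  20,  30,  40,  50,  60,  70,  80,  90, 100, 110,
       120]))
side bed 1599 [array([ 574. , -109.7]), array([346.61, 486.17]), np.float64(10.99)]
side >180 508 [679.60902519  29.6197364  210.12184965] [array([665.  ,  27.91]), array([155.59,  97.46]), np.float64(35.44)]
top offcut top 782 [477.4  30.6  83.8] [array([480.07,  30.39]), array([147.63,  41.55]), np.float64(1.32)]
top board top 513 [498.6  54.3  53.4] [array([502.29,  32.72]), array([ 79.31, 197.43]), np.float64(80.74)]
top zhist (array([  0,   0,   0,   0,   2,  44, 471,  15,  46, 734,   4,   0,   0]), array([-10,   0,  10,  20,  30,  40,  50,  60,  70,  80,  90, 100, 110,
       120]))
top bed 2050 [array([624.05,  53.87]), array([492.04, 255.42]), np.float64(0.71)]
top >180 515 [684.21619184  34.48727439 215.55951937] [array([668.12,  24.92]), array([166.32,  98.55]), np.float64(35.22)]
tray rim [array([430.36, 343.64]), array([220.6, 173.4]), np.float64(2.48)] 43.06468702878294
handle (array([705.29559735,  60.56081567, 212.00314255]), np.float64(9.623134175956347))
catch_tab (array([636.67519213, -37.1166807 , 210.63717122]), np.float64(7.0533753316989305))
foot (array([572.25440652,  12.53508883, 154.72145443]), np.float64(13.320686447885949))
clamp (array([640.24214576,  10.93193864,   7.60366142]), np.float64(4.371699880183763))
offcut (array([478.43291427,  27.70145381,  42.78503636]), np.float64(5.0821147548972805))
```

View pics/crop0.png

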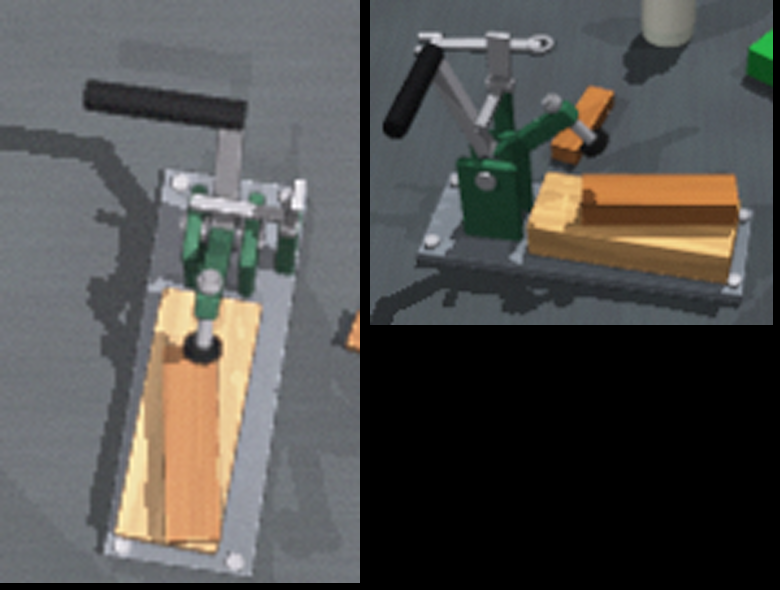

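The crop confirms the choice: the offcut runs along the board from just under the foot (crop 200,350) to the front edge. The handle is at (165,103) and the tab at (297,195). Now I move over it.

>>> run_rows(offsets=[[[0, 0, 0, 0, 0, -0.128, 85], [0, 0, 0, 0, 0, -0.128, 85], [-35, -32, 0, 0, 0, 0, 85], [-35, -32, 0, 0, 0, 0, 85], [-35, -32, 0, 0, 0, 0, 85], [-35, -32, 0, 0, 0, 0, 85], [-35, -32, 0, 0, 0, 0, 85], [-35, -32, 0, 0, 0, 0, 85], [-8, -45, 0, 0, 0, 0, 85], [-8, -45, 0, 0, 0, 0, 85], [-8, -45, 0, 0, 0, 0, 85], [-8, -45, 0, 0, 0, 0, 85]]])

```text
refused: offsets[0]: the value is too long (schema: maxItems 7). Nothing was moved.
```

I used the wrong layout. The manual says a list of rows, each a list of 7 numbers; once more.

>>> run_rows(offsets=[[0, 0, 0, 0, 0, -0.128, 85], [0, 0, 0, 0, 0, -0.128, 85], [-35, -32, 0, 0, 0, 0, 85], [-35, -32, 0, 0, 0, 0, 85], [-35, -32, 0, 0, 0, 0, 85], [-35, -32, 0, 0, 0, 0, 85], [-35, -32, 0, 0, 0, 0, 85], [-35, -32, 0, 0, 0, 0, 85], [-8, -45, 0, 0, 0, 0, 85], [-8, -45, 0, 0, 0, 0, 85], [-8, -45, 0, 0, 0, 0, 85], [-8, -45, 0, 0, 0, 0, 85]])

```text
clock: 2.5
eef_pos: [404.3, 259.2, 231.5]
tool_rot: [3.141, 0.001, -3.131]
force: [0.7, 0.4, -0.1]
width: 85.0
gripper_force: 0.0
```

Run:
```python
from h import *
for p in((249.2,253.6),(289.4,259.7),(305.3,150),(265.3,147.2)): print(at_z("top",p,14).round(1))
P=cloud("top",np.load("pics/top0.npz")["d"]);q=P[115:142,238:295].reshape(-1,3);q=q[q[:,2]>205];print(cv2.minAreaRect(q[:,:2].astype(np.float32)),np.percentile(q[:,2],[5,50,95]))
q=P[140:190,292:310].reshape(-1,3);q=q[q[:,2]>190];print("tab",len(q),q.mean(0),q.max(0),q.min(0))
```

```text
[398.3  97.6  14. ]
[382.9 -17.9  14. ]
[709.3 -60.5  14. ]
[716.5  59.   14. ]
((698.4306640625, 48.8826904296875), (113.477294921875, 22.43650245666504), 81.00143432617188) [213.81818558 222.58780987 226.84542766]
tab 35 [636.16217213 -44.78911922 205.27584993] [648.70634516 -39.82486281 212.05613192] [625.42055989 -49.65837403 193.6219608 ]
```

>>> run_rows(offsets=[[-8, -46, 0, 0, 0, 0, 85], [-8, -46, 0, 0, 0, 0, 85], [-8, -46, 0, 0, 0, 0, 85], [-8, -46, 0, 0, 0, 0, 85], [-8, -44, 0, 0, 0, 0, 85], [0, 0, 40, 0, 0, 0, 85], [0, 0, 40, 0, 0, 0, 85], [0, 0, 40, 0, 0, 0, 85], [0, 0, 0, 0, 0, 0, 85]])

```text
clock: 3.4
eef_pos: [442.9, 32.9, 107.7]
tool_rot: [-3.141, -0.009, -3.132]
force: [-1.5, 1.1, -0.6]
width: 85.0
gripper_force: 0.0
```

>>> run_rows(offsets=[[0, -2, 20, 0, 0, 0, 85], [0, 0, 20, 0, 0, 0, 85], [0, 0, 9, 0, 0, 0, 85], [0, 0, 0, 0, 0, 0, 85], [0, 0, 0, 0, 0, 0, 20], [0, 0, 0, 0, 0, 0, 20], [0, 0, 0, 0, 0, 0, 20], [0, 0, 0, 0, 0, 0, 20], [0, 0, 0, 0, 0, 0, 20], [0, 0, 0, 0, 0, 0, 20]])

```text
clock: 4.4
eef_pos: [446.8, 31.4, 63.4]
tool_rot: [3.141, 0.002, -3.131]
force: [-0.9, -0.6, 9.2]
width: 40.8
gripper_force: 60.4
```

>>> run_rows(offsets=[[0, 0, -8, 0, 0, 0, 20], [0, 0, -12, 0, 0, 0, 20], [15, 0, 0, 0, 0, 0, 20], [20, 5, 0, 0, 0, 0, 20], [20, 10, 0, 0, 0, 0, 20], [0, 30, -20, 0, 0, 0, 20], [0, 30, -30, 0, 0, 0, 20], [0, 40, -20, 0, 0, 0, 20], [0, 40, 0, 0, 0, 0, 20], [0, 40, 0, 0, 0, 0, 20], [0, 40, 0, 0, 0, 0, 20], [0, 0, 0, 0, 0, 0, 20]])

```text
clock: 5.6
eef_pos: [388.8, 272.9, 153.6]
tool_rot: [3.136, 0.001, -3.123]
force: [-0.6, -0.1, -1.5]
width: 40.6
gripper_force: 61.4
```

Run:
```python
from h import *
for n in("top","side"):
    im,d=cams.get_image(n);cv2.imwrite(f"pics/{n}1.png",im)
```

```text
(no output)
```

View pics/side1.png

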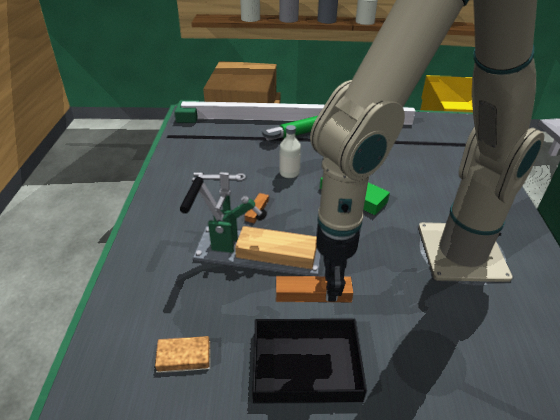

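The side view shows the offcut held at (315,290), the board still in place on the clamp at (277,247), and the tray at (308,358).

>>> run_rows(offsets=[[-4, 35, 0, 0, 0, 0, 20], [-4, 35, 0, 0, 0, 0, 20], [0, 0, 40, 0, 0, 0, 20], [0, 0, 40, 0, 0, 0, 20], [0, 0, 35, 0, 0, 0, 20], [0, 0, 15, 0, 0, 0, 20], [0, 0, 4, 0, 0, 0, 20], [0, 0, 0, 0, 0, 0, 20]])

```text
clock: 6.5
eef_pos: [396.7, 334.5, 18.8]
tool_rot: [-3.14, -0.001, -3.133]
force: [-0.6, 0.5, -1.0]
width: 40.5
gripper_force: 61.4
```

>>> run_rows(offsets=[[0, 0, -1, 0, 0, 0, 62], [0, 0, 0, 0, 0, 0, 62], [0, 0, 0, 0, 0, 0, 62], [0, 0, -20, 0, 0, 0, 62], [0, 0, -45, 0, 0, 0, 62], [0, 0, -45, 0, 0, 0, 0], [0, 0, -45, 0, 0, 0, 0], [0, 0, -45, 0, 0, 0, 0], [0, 0, -45, 0, 0, 0, 0], [0, 0, -35, 0, 0, 0.17, 0], [0, 0, 0, 0, 0, 0, 0]])

```text
clock: 7.6
eef_pos: [399.0, 337.8, 305.6]
tool_rot: [3.133, 0.006, 2.999]
force: [0.4, 1.0, -0.3]
width: 0.2
gripper_force: 0.0
```

Run:
```python
from h import *
for n in("top","side"):
    im,d=cams.get_image(n);cv2.imwrite(f"pics/{n}2.png",im);np.savez(f"pics/{n}2.npz",im=im,d=d)
for t in ("offcut","catch_tab","handle","clamp"):print(t,[[ (np.round(q["position"],1).tolist(),round(q["confidence"],2)) for q in models.mark_of(t,n)][:3] for n in("top","side")])
def rect(q):return cv2.minAreaRect(q[:,:2].astype(np.float32))
P=cloud("top",np.load("pics/top2.npz")["d"]);f=P.reshape(-1,3)
q=f[(f[:,2]>46)&(f[:,2]<60)&(abs(f[:,0]-500)<125)&(abs(f[:,1]-33)<70)];print("board",rect(q),len(q))
q=f[(f[:,2]>7)&(f[:,2]<20)&(abs(f[:,0]-550)<200)&(abs(f[:,1]-20)<110)];print("bed",rect(q),len(q))
q=f[(f[:,2]>20)&(f[:,2]<40)&(abs(f[:,0]-430)<95)&(abs(f[:,1]-344)<70)];print("offcut in tray",rect(q),len(q),np.median(q[:,2]))
```

```text
offcut [[([334.9, 197.3], 0.69), ([168.1, 240.1], 0.68)], [([257.4, 210.6], 0.81), ([302.9, 361.5], 0.59), ([275.2, 253.9], 0.52)]]
catch_tab [[([301.1, 155.7], 0.63)], [([225.2, 174.6], 0.58)]]
handle [[([261.6, 126.9], 0.77)], [([191.0, 197.7], 0.74)]]
clamp [[([280.9, 174.2], 0.67)], [([223.6, 248.9], 0.63)]]
board ((512.60595703125, 31.452899932861328), (80.33404541015625, 218.4949188232422), 80.50306701660156) 1838
bed ((532.4458618164062, 19.01512908935547), (202.42271423339844, 366.5887451171875), 85.50399017333984) 1658
offcut in tray ((431.0372314453125, 334.7442321777344), (146.4617462158203, 43.581695556640625), 1.352887749671936) 803 34.48379248641513
```

View pics/top2.png

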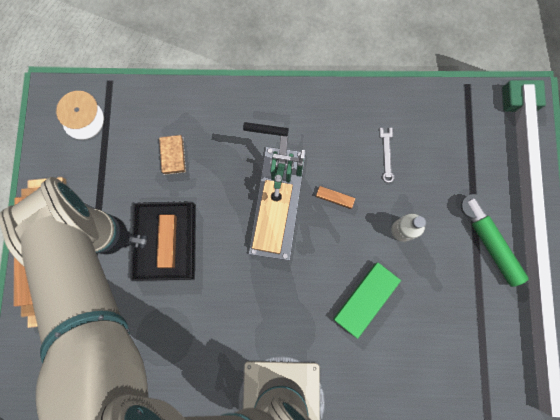

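The top view shows the offcut lying inside the tray at (167,241), and the board unmoved on the clamp. Next is the catch.

>>> run_rows(offsets=[[0, 0, 0, 0, 0, 0.021, 0], [-29.5, -30.5, 0, 0, 0, 0, 0], [-29.5, -30.5, 0, 0, 0, 0, 0], [-29.5, -30.5, 0, 0, 0, 0, 0], [-29.5, -30.5, 0, 0, 0, 0, 0], [-29.5, -30.5, 0, 0, 0, 0, 0], [-29.5, -30.5, 0, 0, 0, 0, 0], [-29.5, -30.5, 0, 0, 0, 0, 0], [-29.5, -30.5, 0, 0, 0, 0, 0], [-29.5, -30.5, 0, 0, 0, 0, 0], [-29.5, -30.5, 0, 0, 0, 0, 0], [0, 0, 40, 0, 0, 0, 0]])

```text
clock: 9.3
eef_pos: [645.5, -21.1, 264.0]
tool_rot: [-3.138, 0.014, 2.971]
force: [1.1, -0.8, -0.0]
width: -0.1
gripper_force: 0.0
```

>>> run_rows(offsets=[[0, 0, 30, 0, 0, 0, 0], [0, 0, 0, 0, 0, 0, 0]])

```text
clock: 9.5
eef_pos: [635.8, -12.4, 224.9]
tool_rot: [-3.14, -0.01, 2.98]
force: [-1.1, 0.5, -0.8]
width: 0.2
gripper_force: 0.0
```

Run:
```python
from h import *
s=read_state();print(s["qpos"])
im,d=cams.get_image("side");cv2.imwrite("pics/side3.png",cv2.resize(im[100:260,130:330],None,fx=3.6,fy=3.6,interpolation=2))
```

```text
[-0.15212699  0.6279165   0.21486389  1.55966698 -0.15111077  0.9808852
  1.51730091]
```

View pics/side3.png

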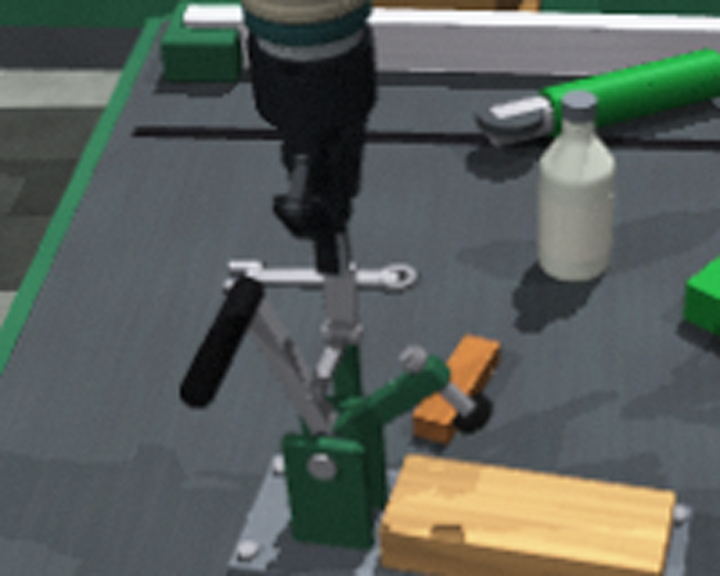

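Closed fingertips are at crop (327,265), just on the handle side of the tab at (340,285), as planned.

>>> run_rows(offsets=[[0, 0, 15, 0, 0, 0, 0], [0, 0, 15, 0, 0, 0, 0], [0, 0, 0, 0, 0, 0, 0]])

```text
clock: 9.85
eef_pos: [638.8, -11.9, 199.9]
tool_rot: [-3.141, -0.001, 2.981]
force: [0.2, 1.1, 0.3]
width: 0.0
gripper_force: 0.0
```

>>> run_rows(offsets=[[0, -6, 0, 0, 0, 0, 0], [0, -6, 0, 0, 0, 0, 0], [0, -7, 0, 0, 0, 0, 0], [0, -7, 1, 0, 0, 0, 0], [0, -6.5, 2, 0, 0, 0, 0], [0, -6.5, 3, 0, 0, 0, 0], [0, 0, 0, 0, 0, 0, 0]])

```text
clock: 10.55
eef_pos: [632.1, -52.6, 193.1]
tool_rot: [-3.14, -0.002, 2.979]
force: [-0.4, 0.4, -0.8]
width: 0.1
gripper_force: 0.0
```

Run:
```python
from h import *
im,d=cams.get_image("side");cv2.imwrite("pics/side4.png",cv2.resize(im[100:260,130:330],None,fx=3.6,fy=3.6,interpolation=2))
```

```text
(no output)
```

View pics/side4.png

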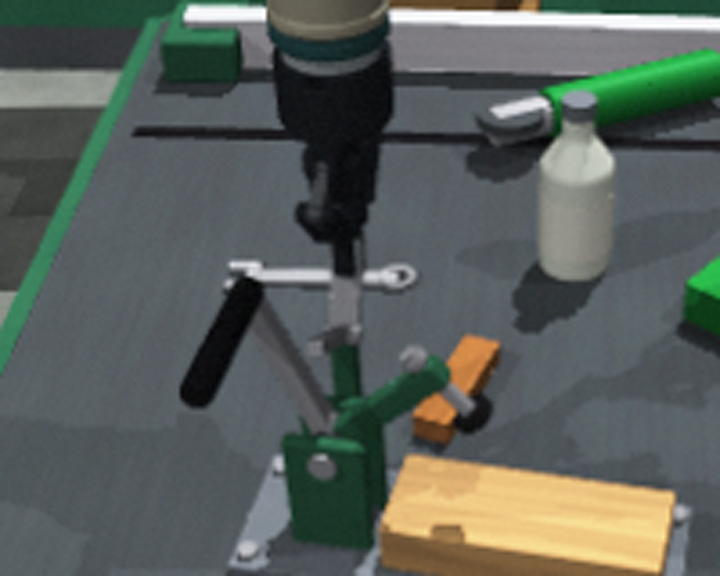

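The side view shows the fingertips at crop (345,275) engaged with the tab, and the handle unchanged. I continue the arc.

>>> run_rows(offsets=[[0, -5.5, 5, 0, 0, 0, 0], [0, -5, 5, 0, 0, 0, 0], [0, -4, 6, 0, 0, 0, 0], [0, -4, 6, 0, 0, 0, 0], [0, -2, 7, 0, 0, 0, 0], [0, -2, 6, 0, 0, 0, 0], [0, 0, 0, 0, 0, 0, 0]])

```text
clock: 11.3
eef_pos: [629.5, -73.2, 161.1]
tool_rot: [3.14, 0.001, 2.979]
force: [-4.6, 0.4, 18.9]
width: 0.1
gripper_force: 4.6
```

Run:
```python
from h import *
im,d=cams.get_image("side");cv2.imwrite("pics/side5.png",cv2.resize(im[100:260,130:330],None,fx=3.6,fy=3.6,interpolation=2))
```

```text
(no output)
```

View pics/side5.png

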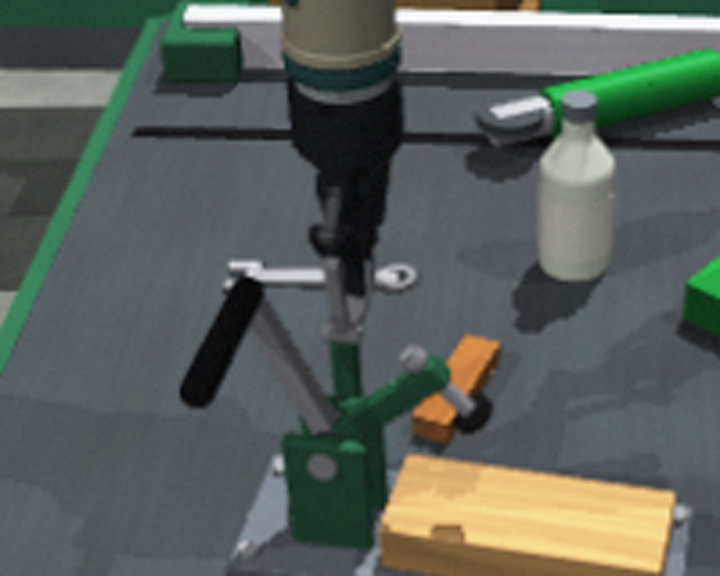

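>>> run_rows(offsets=[[0, 0, -20, 0, 0, 0, 0], [0, 0, -40, 0, 0, 0, 0], [0, 0, -40, 0, 0, 0, 0], [0, 0, -40, 0, 0, -0.14, 0], [0, 0, 0, 0, 0, -0.14, 0], [0, 0, 0, 0, 0, -0.14, 0], [0, 0, 0, 0, 0, -0.14, 0], [0, 0, 0, 0, 0, -0.14, 70], [0, 0, 0, 0, 0, -0.14, 70], [0, 0, 0, 0, 0, -0.14, 70], [0, 0, 0, 0, 0, -0.14, 70], [0, 0, 0, 0, 0, -0.14, 70]])

```text
clock: 12.55
eef_pos: [628.6, -72.9, 297.6]
tool_rot: [3.139, -0.001, -2.036]
force: [0.1, 0.3, 0.1]
width: 70.2
gripper_force: 0.0
```

>>> run_rows(offsets=[[0, 0, 0, 0, 0, -0.14, 70], [0, 0, 0, 0, 0, -0.14, 70], [0, 0, 0, 0, 0, -0.03, 70], [0, 0, 0, 0, 0, 0, 70]])

```text
clock: 12.95
eef_pos: [628.7, -73.0, 297.6]
tool_rot: [3.139, 0.001, -1.732]
force: [-0.4, 0.0, 0.0]
width: 70.1
gripper_force: 0.0
```

Run:
```python
from h import *
print(read_state()["qpos"].round(2))
out=[]
for n,b in(("side",(130,100,330,260)),("top",(220,90,340,200))):
    im,d=cams.get_image(n);np.savez(f"pics/{n}6.npz",im=im,d=d);out.append(cv2.resize(im[b[1]:b[3],b[0]:b[2]],(396,330),interpolation=2))
cv2.imwrite("pics/c6.png",np.hstack(out))
for t in ("handle","catch_tab"):print(t,[[ (np.round(q["position"],1).tolist(),round(q["confidence"],2)) for q in models.mark_of(t,n)][:2] for n in("top","side")])
f=cloud("side",np.load("pics/side6.npz")["d"])[160:215,175:212].reshape(-1,3);q=f[(f[:,2]>195)&(f[:,2]<235)]
print(cv2.minAreaRect(q[:,:2].astype(np.float32)),np.percentile(q[:,2],[2,50,98]))
```

```text
[ 0.22  0.55 -0.24  1.47  0.14  1.13  2.93]
handle [[], [([188.6, 197.5], 0.73), ([308.4, 358.5], 0.71)]]
catch_tab [[([281.5, 174.5], 0.3)], [([228.4, 176.7], 0.65)]]
((694.7306518554688, 52.39225769042969), (117.53153228759766, 25.842998504638672), 81.74512481689453) [197.29192234 220.25396268 225.32401925]
```

View pics/c6.png

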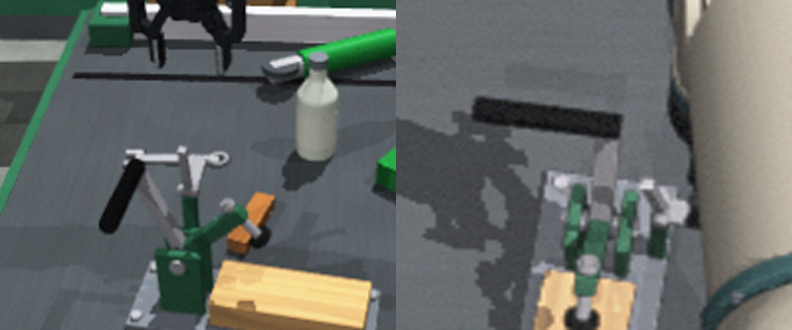

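The catch bar now stands upright (side crop 182,150–195) and clear of the stem. Joint 7 is near its limit, so I take the equivalent grasp a half turn the other way.

>>> run_rows(offsets=[[0, 0, 0, 0, 0, 0.14, 70], [0, 0, 0, 0, 0, 0.14, 70], [0, 0, 0, 0, 0, 0.14, 70], [0, 0, 0, 0, 0, 0.14, 70], [0, 0, 0, 0, 0, 0.14, 70], [0, 0, 0, 0, 0, 0.14, 70], [0, 0, 0, 0, 0, 0.14, 70], [0, 0, 0, 0, 0, 0.14, 70], [0, 0, 0, 0, 0, 0.14, 70], [0, 0, 0, 0, 0, 0.14, 70], [0, 0, 0, 0, 0, 0.14, 70], [0, 0, 0, 0, 0, 0.14, 70]])

```text
clock: 14.45
eef_pos: [629.2, -72.8, 298.7]
tool_rot: [-3.141, -0.001, 2.865]
force: [0.3, 0.5, -0.0]
width: 69.7
gripper_force: 0.0
```

>>> run_rows(offsets=[[0, 0, 0, 0, 0, 0.14, 70], [0, 0, 0, 0, 0, 0.14, 70], [0, 0, 0, 0, 0, 0.14, 70], [0, 0, 0, 0, 0, 0.14, 70], [0, 0, 0, 0, 0, 0.14, 70], [0, 0, 0, 0, 0, 0.14, 70], [0, 0, 0, 0, 0, 0.14, 70], [0, 0, 0, 0, 0, 0.14, 70], [0, 0, 0, 0, 0, 0.14, 70], [0, 0, 0, 0, 0, 0.14, 70], [0, 0, 0, 0, 0, 0.06, 70], [0, 0, 0, 0, 0, 0, 70]])

```text
clock: 15.65
eef_pos: [629.3, -72.6, 298.6]
tool_rot: [-3.141, 0.0, 1.411]
force: [-1.3, 0.2, 0.4]
width: 69.5
gripper_force: 0.0
```

Run:
```python
from h import *
print(read_state()["qpos"].round(2))
P=cloud("top",np.load("pics/top6.npz")["d"]);f=P[140:200,285:320].reshape(-1,3);q=f[(f[:,2]>120)&(f[:,2]<240)]
Rm=R.from_euler("z",-.16).as_matrix();c=(q-[640,10,0])@Rm
print(c[np.argsort(-c[:,2])][::3].round(0).tolist())
```

```text
[-0.27  0.6   0.58  1.49 -0.35  1.16  0.22]
[[10.0, -35.0, 224.0], [6.0, -41.0, 222.0], [8.0, -33.0, 222.0], [9.0, -41.0, 221.0], [6.0, -34.0, 220.0], [10.0, -43.0, 219.0], [4.0, -44.0, 216.0], [2.0, -45.0, 212.0], [1.0, -40.0, 204.0], [11.0, -46.0, 203.0], [37.0, -8.0, 200.0], [37.0, -5.0, 198.0], [36.0, -5.0, 195.0], [37.0, -8.0, 193.0], [2.0, -48.0, 189.0], [33.0, -6.0, 187.0], [37.0, -8.0, 185.0], [35.0, -8.0, 184.0], [33.0, -9.0, 182.0], [2.0, -46.0, 180.0], [2.0, -43.0, 176.0], [30.0, -6.0, 173.0], [8.0, -53.0, 172.0], [1.0, -51.0, 169.0], [27.0, -7.0, 166.0], [1.0, -49.0, 165.0], [-2.0, -68.0, 161.0], [-3.0, -49.0, 160.0], [9.0, -69.0, 159.0], [18.0, -51.0, 158.0], [17.0, -62.0, 158.0], [-4.0, -68.0, 158.0], [13.0, -55.0, 157.0], [1.0, -52.0, 157.0], [-2.0, -47.0, 157.0], [15.0, -68.0, 157.0], [-2.0, -63.0, 157.0], [6.0, -61.0, 157.0], [-1.0, -65.0, 156.0], [11.0, -71.0, 156.0], [8.0, -72.0, 156.0], [-7.0, -48.0, 156.0], [-0.0, -55.0, 155.0], [-3.0, -52.0, 155.0], [1.0, -46.0, 154.0], [8.0, -67.0, 154.0], [-3.0, -71.0, 154.0], [4.0, -59.0, 153.0], [12.0, -55.0, 153.0], [7.0, -59.0, 152.0], [-1.0, -60.0, 151.0], [-8.0, -53.0, 151.0], [21.0, -8.0, 150.0], [-6.0, -45.0, 148.0], [-7.0, -51.0, 146.0], [27.0, -10.0, 143.0], [15.0, -9.0, 141.0], [11.0, -10.0, 130.0], [-3.0, -51.0, 123.0], [-2.0, -53.0, 122.0]]
```

>>> run_rows(offsets=[[36, 12, 0, 0, 0, 0, 70], [36, 12, 0, 0, 0, 0, 70], [36, 12, 0, 0, 0, 0, 70], [36, 12, 0, 0, 0, 0, 70], [0, 0, 20, 0, 0, 0, 70], [0, 0, 0, 0, 0, 0, 70], [0, 0, 0, 0, 0, 0, 70]])

```text
clock: 16.35
eef_pos: [699.0, 60.4, 278.5]
tool_rot: [-3.14, 0.001, 1.41]
force: [0.2, -0.6, 0.9]
width: 69.9
gripper_force: 0.0
```

Run:
```python
from h import *
im,d=cams.get_image("side");cv2.imwrite("pics/side7.png",cv2.resize(im[80:240,110:310],None,fx=3.6,fy=3.6,interpolation=2))
```

```text
(no output)
```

View pics/side7.png

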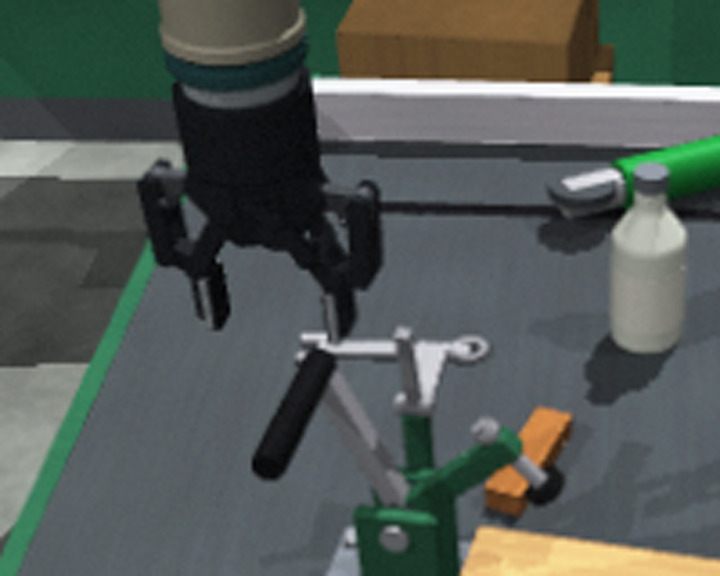

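Fingers straddle the handle from above (tips at (215,325) and (340,335), handle middle at about (290,415)). I descend and grip.

>>> run_rows(offsets=[[0, 0, 30, 0, 0, 0, 70], [0, 0, 30, 0, 0, 0, 70], [0, 0, 23, 0, 0, 0, 70], [0, 0, 0, 0, 0, 0, 70], [0, 0, 0, 0, 0, 0, 5], [0, 0, 0, 0, 0, 0, 5], [0, 0, 0, 0, 0, 0, 5], [0, 0, 0, 0, 0, 0, 5], [0, 0, 0, 0, 0, 0, 5], [0, 0, 0, 0, 0, 0, 5], [0, 0, 0, 0, 0, 0, 5], [0, 0, 0, 0, 0, 0, 5]])

```text
clock: 17.6
eef_pos: [700.9, 61.1, 197.5]
tool_rot: [3.138, -0.0, 1.411]
force: [2.1, -0.5, 5.8]
width: 20.1
gripper_force: 58.5
```

>>> run_rows(offsets=[[0, -6, -2.5, 0, 0, 0, 5], [0, -6.2, -2, 0, 0, 0, 5], [0, -6.3, -1.7, 0, 0, 0, 5], [0, -6.3, -1.5, 0, 0, 0, 5], [0, -6.4, -1.1, 0, 0, 0, 5], [0, -6.4, -0.9, 0, 0, 0, 5], [0, -6.5, -0.4, 0, 0, 0, 5], [0, -6.5, -0.2, 0, 0, 0, 5], [0, 0, 0, 0, 0, 0, 5]])

```text
clock: 18.5
eef_pos: [650.2, 67.8, 207.8]
tool_rot: [3.138, 0.002, 1.41]
force: [3.1, -3.7, 6.5]
width: 20.1
gripper_force: 58.9
```

>>> run_rows(offsets=[[0, -6.5, 0.2, 0, 0, 0, 5], [0, -6.5, 0.4, 0, 0, 0, 5], [0, -6.4, 0.9, 0, 0, 0, 5], [0, -6.4, 1.1, 0, 0, 0, 5], [0, -6.3, 1.5, 0, 0, 0, 5], [0, -6.3, 1.7, 0, 0, 0, 5], [0, -6.2, 2, 0, 0, 0, 5], [0, -6, 2.5, 0, 0, 0, 5], [0, 0, 0, 0, 0, 0, 5], [0, 0, 0, 0, 0, 0, 5]])

```text
clock: 19.5
eef_pos: [604.5, 73.9, 199.1]
tool_rot: [3.129, 0.002, 1.409]
force: [7.6, -6.4, 10.0]
width: 20.4
gripper_force: 59.5
```

>>> run_rows(offsets=[[0, -2, 0.8, 0, 0, 0, 5], [0, -2, 0.8, 0, 0, 0, 5], [0, 0, 0, 0, 0, 0, 5], [0, 0, 0, 0, 0, 0, 5]])

```text
clock: 19.9
eef_pos: [602.4, 74.1, 198.2]
tool_rot: [3.125, 0.002, 1.409]
force: [10.5, -6.7, 11.6]
width: 20.2
gripper_force: 59.6
```

>>> run_rows(offsets=[[0, -2, 0.8, 0, 0, 0, 5], [0, -2, 0.8, 0, 0, 0, 5], [0, 0, 0, 0, 0, 0, 5], [0, 0, 0, 0, 0, 0, 5]])

```text
clock: 20.3
eef_pos: [600.3, 74.5, 197.4]
tool_rot: [3.121, 0.002, 1.409]
force: [12.7, -7.4, 12.0]
width: 20.0
gripper_force: 59.9
```

>>> run_rows(offsets=[[0, -2, 0.8, 0, 0, 0, 5], [0, -2, 0.8, 0, 0, 0, 5], [0, 0, 0, 0, 0, 0, 5], [0, 0, 0, 0, 0, 0, 5]])

```text
clock: 20.7
eef_pos: [600.1, 74.5, 197.2]
tool_rot: [3.113, 0.001, 1.408]
force: [19.8, -7.4, 13.5]
width: 20.3
gripper_force: 60.2
```

>>> run_rows(offsets=[[0, -2, 0.8, 0, 0, 0, 5], [0, -2, 0.8, 0, 0, 0, 5], [0, 0, 0, 0, 0, 0, 5], [0, 0, 0, 0, 0, 0, 5]])

```text
clock: 21.1
eef_pos: [599.9, 74.5, 197.1]
tool_rot: [3.105, 0.001, 1.408]
force: [24.2, -8.5, 15.0]
width: 20.3
gripper_force: 60.5
```

Run:
```python
from h import *
out=[]
for n,b in(("side",(150,130,350,290)),("top",(200,80,340,270))):
    im,d=cams.get_image(n);np.savez(f"pics/{n}8.npz",im=im,d=d);c=im[b[1]:b[3],b[0]:b[2]];out.append(cv2.resize(c,(int(c.shape[1]*500/c.shape[0]) if n=="top" else 430,500),interpolation=2))
cv2.imwrite("pics/c8.png",np.hstack(out))
```

```text
(no output)
```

View pics/c8.png

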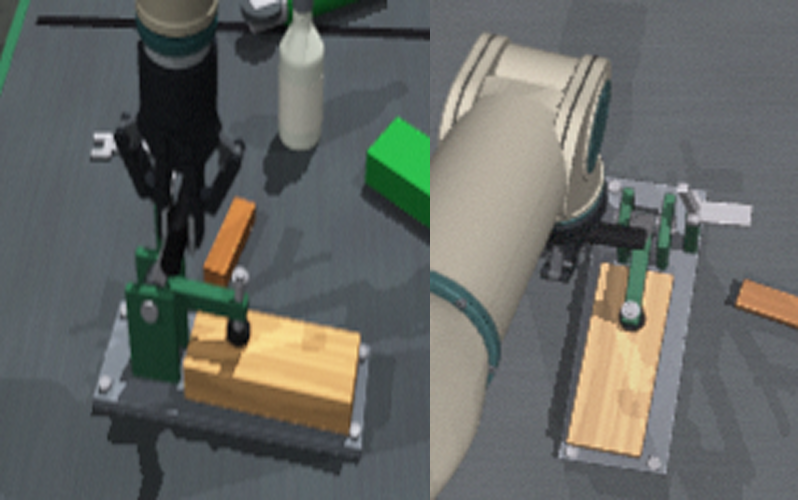

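The lever is at its stop: the hand no longer moves and the force rises to 24 N. The foot presses on the board (side crop 238,330), the catch is flipped (tab level at 725,212), and the board is in place.

```bash
python3 -c "
from cell import ctrl;print(ctrl.finish_job())"
```

```text
the job is handed in; nothing more can be done
None
```

The job is handed in: the offcut is in the scrap tray, the catch is flipped over to its stop, and the gripper is holding the lever at its end stop with the foot pressing on the board.

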